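# Roll two tubes onto the red line

### The arm

A 7-joint arm with a two-finger parallel gripper is mounted at the origin on the work surface. World frame = base frame: x ahead of the robot, y to its left, z up, the work surface at z = 0. Lengths are in m, angles in rad, forces in N, time in s.
With the tool pointing down it reaches from about 0.4 to 0.85 m from the base axis. Payload 10.4 kg.
Tool frame: the origin (TCP) lies at the very end of the fingers, on their centre line; the grasp point (between the pads) lies 19 mm behind it; z points along the fingers, y is the direction in which the jaws open and shut (so a half turn about z gives the same grasp; the last joint's range is limited). The gripper opens to 87 mm and grips with 3 to 60 N. Pads are 19 mm wide; open, the fingers measure 117 mm over their backs; the gripper's body (75 mm by 190 mm) begins 51 mm behind the grasp point.
Start: joints at [1.28, 0.332, -0.065, 1.46, 0.022, 1.35, -0.088], TCP at [0.165, -0.603, 0.223] pointing down, gripper open.
Joint ranges: [-2.6, 2.6], [-0.5, 2.12], [-1.47, 1.34], [0.16, 2.42], [-1.27, 4.41], [0.06, 2.06], [-2.6, 2.6]. Speed limits (rad/s): [2.22, 2.22, 2.79, 2.79, 3.14, 3.14, 3.14].

### API

Orientations are given as a unit quaternion [x, y, z, w].
In Python, from bench import read_state, imaging, r gives the robot as it stands. The module is installed in compiled form; this text tells all that it offers.
- The arm moves only by the tool move_arm, never from a script. Its argument "series" is a list of rows, each a list of 4 numbers: the shift along the tool's x, y, z in m, then the turn about the tool's z in rad. In form: [[x, y, z, roll], ...]. A call has 1 to 20 rows; each row is the pose to reach, as a shift and turn from the pose commanded when the call began, along the tool's axes at that moment; what a row does not reach only later rows make up. A row lasts 1/10 s, in which the tool goes at most 50 mm and 8.59 degrees, less where a joint would pass 70% of its speed; a pose out of reach is approached as far as the arm can. A call with a gripper value outside its range is refused whole. "claw" is the gripper's target within -1 to 1 (fully open at 1, half-way at 0, shut at -1), set as the call begins (left out, the last holds). The fingers move at their own pace and stop on an object; "newtons" is the grip in N (left out, the last holds). Time passes only in rows, so rows that repeat a pose let the fingers close. It gives the time, the measured TCP pose, the force and the opening at its end, in the units of the state.
- read_state(): the state, without advancing time (a new reading comes with each control period).
- imaging.camera(name): name is "scene" or "top"; returns (picture, depth): 400x640x3 uint8, red, green, blue; 400x640 float32, m along the optical axis (not along the pixel's ray), 0 where there is no reading.
- imaging.get_calibration(name): a dict with "camera_matrix" (3x3 intrinsics, pixels), "R" (3x3) and "t" (3): a world point X has camera coordinates R X + t. Camera axes: x right, y down, z forward; pixel columns grow to the right and rows downward; lengths in m; the calibration is good to about 2 mm. A picture is of the moment at which its call begins. get_calibration takes no time and is no camera call.
- r.close_job(): hands the job in, once; it reports no verdict.
The state is a dict: "time": time; "joint_positions": joint angles; "joint_vel": joint speeds; "joint_torque": joint torques, N m; "ee_pos": TCP position; "eef_rot": TCP orientation; "ft_force": force on the tool from outside, world axes, zero at the start; "torque": the same for the moment, N m; "width": finger opening in m.
Only numpy, scipy, OpenCV 4.12 (cv2) and the standard library are available. Lean on these libraries where they do the work, as an engineer would, in place of code of your own. Each camera call takes 0.05 s, during which the arm holds its last target.

### The job

Roll the two short lengths of tube, the bare steel one and the yellow one, across the plywood board with your fingertips until both lie in one row on the red line, each centred over it and running along it, at rest. Only push them so that they roll: do not lift, carry or drag them, keep them on the board, and leave everything else on the board and bench where it is.

Things in the scene. Friction and masses are not known exactly. Their poses are not given: they have to be found in the camera images.
- line (a point): middle of the red line (4 x 360 mm) on the upper face of the fixed plywood board, 18 mm above the bench. y along the line, x across it (the way the tubes roll), z up. The board, 300 (x) by 440 (y) by 18 mm, is centred here. A fixed red clamp at its +x +y corner (x 92 to 132, y 180 to 243 mm from here) reaches 90 mm above the bench.
- tube_steel: bare steel tube on the board: cylinder 42 mm in diameter, 140 mm long, about 350 g. Origin at its centre, 39 mm above the bench; y is its long axis, x and z turn as it rolls. Starts 75 to 115 mm from the line on either side, parallel to it within 5 degrees; its path to the line is free. Smooth and oiled: pushed slowly from behind at mid-height or up to 8 mm higher it rolls ahead of the finger and stops within a few mm of where the push ends; pushed higher it may wedge.
- tube_yellow: yellow painted tube on the board: cylinder 42 mm in diameter, 140 mm long, about 350 g. Origin at its centre, 39 mm above the bench; y is its long axis, x and z turn as it rolls. Starts 75 to 115 mm from the line on either side, parallel to it within 5 degrees; its path to the line is free. Smooth and oiled: pushed slowly from behind at mid-height or up to 8 mm higher it rolls ahead of the finger and stops within a few mm of where the push ends; pushed higher it may wedge.
- offcut: loose pale wooden offcut standing on the board, 30 x 60 x 35 mm high, 60 g; origin at the centre of its underside. It stands 80 to 115 mm beyond the line, on the other side of it from one of the tubes. Not to be disturbed.
- pulley: loose aluminium pulley wheel standing on the board, 42 mm in diameter, 40 mm high, 120 g; origin at the centre of its underside. It stands 80 to 115 mm beyond the line, on the other side of it from the other tube. Not to be disturbed.
- screwdriver: screwdriver with a yellow handle lying on the bench beside the board, 220 mm long; x axis along it. Not to be disturbed.
- grease_jar: blue jar with a black cap on the bench beside the board, 70 mm in diameter, 75 mm high; origin under it. Not to be disturbed.
- motor_housing: cast aluminium motor housing on the bench beside the board, about 130 mm across, 70 mm high; origin under it. Not to be disturbed.
- wood_block: brown wooden block on the bench beside the board, 120 x 80 x 40 mm high; origin under it. Not to be disturbed.
There are look-alikes about, which are no part of the job. What is meant by the tube_yellow is not pink or turquoise, and is the smaller of those in its own colour.

How it is judged:
By the outcome, as a careful person would: the job done as asked, in the order asked, and still so for the second after the job is handed in, with the robot touching nothing.
It also fails if it takes over 72 s, if anything falls off the work surface, if the arm or the gripper's body presses on something with over 40 N, if the wrist force passes 120 N, or if a joint passes its speed limit or range.

## Working session

There is one attempt and no reset: what is moved stays moved. The work goes in short steps, Python scripts to look and compute and a tool call to move; the robot and the scene stay as the last step left them, time stands still between calls to the robot, and variables do not carry over. Pictures are saved under pics/ and viewed, and the job is handed in when it is done.

Besides the shell and the picture viewer there is one more tool, called after "Request:" in YAML: its name, and indented under it one key for each argument. move_arm: Moves the arm, as the interface text tells. Its arguments: {"type":"object","properties":{"series":{"type":"array","items":{"type":"array","items":{"type":"number"}}},"claw":{"type":"number"},"newtons":{"type":"number"}},"required":["series"]}

```bash
mkdir -p pics; cat > h.py <<'E'
import numpy as np,cv2
from bench import read_state, imaging, r
def take(n,tag):
    p,d=imaging.camera(n); np.savez(f'{tag}.npz',p=p,d=d); cv2.imwrite(f'pics/{tag}.png',p[:,:,::-1]); return p,d
def px2w(n,u,v,z):
    c=imaging.get_calibration(n);K,R,t=[np.array(c[k]) for k in("camera_matrix","R","t")]
    ray=R.T@np.linalg.inv(K)@np.array([u,v,1.]);o=-R.T@t.ravel()
    return o+ray*(z-o[2])/ray[2]
def depw(n,u,v,d):
    c=imaging.get_calibration(n);K,R,t=[np.array(c[k]) for k in("camera_matrix","R","t")]
    return R.T@(np.linalg.inv(K)@np.array([u,v,1.])*d-t.ravel())
E
python3 - <<'E'
from h import *
take('scene','s0');take('top','t0')
s=read_state();print(s)
for n in('scene','top'):
    c=imaging.get_calibration(n);print(n,c)
E
```

```text
{'time': 0.1, 'joint_positions': array([ 1.28037996,  0.33283187, -0.06471155,  1.46083237,  0.02161949,
        1.34989922, -0.08853165]), 'joint_vel': array([-0.00011555, -0.0018562 ,  0.00103051, -0.00066573,  0.00168452,
       -0.00050987, -0.00055211]), 'joint_torque': array([ 1.12950227e-03, -6.24548364e+01,  2.42377189e-02, -3.90716314e+01,
       -6.15726016e-02,  3.65690002e-02, -3.71219130e-05]), 'ee_pos': array([ 0.16529987, -0.60239572,  0.22183097]), 'eef_rot': array([ 9.91047338e-01,  1.33509430e-01, -1.20330355e-04, -6.25825563e-04]), 'ft_force': array([-0.98363392, -0.42731615, -0.09334954]), 'torque': array([ 0.02431091, -0.00065456,  0.05005575]), 'width': 0.08706182827369914}
scene {'camera_matrix': array([[427.95212085,   0.        , 321.26842804],
       [  0.        , 427.95212085, 200.64660542],
       [  0.        ,   0.        ,   1.        ]]), 'R': array([[ 1.49923285e-01,  9.88697330e-01,  7.73115948e-04],
       [ 7.87720910e-01, -1.18975145e-01, -6.04434184e-01],
       [-5.97510483e-01,  9.12277578e-02, -7.96654705e-01]]), 't': array([-0.1761014 , -0.31707027,  1.58886989])}
top {'camera_matrix': array([[394.43957263,   0.        , 325.18987135],
       [  0.        , 394.43957263, 195.89136758],
       [  0.        ,   0.        ,   1.        ]]), 'R': array([[-0.0073618 , -0.99992905, -0.00936425],
       [-0.9882528 ,  0.00870473, -0.15257989],
       [ 0.15265058,  0.00813099, -0.98824677]]), 't': array([0.10202381, 0.44609747, 1.378867  ])}
```

View pics/s0.png

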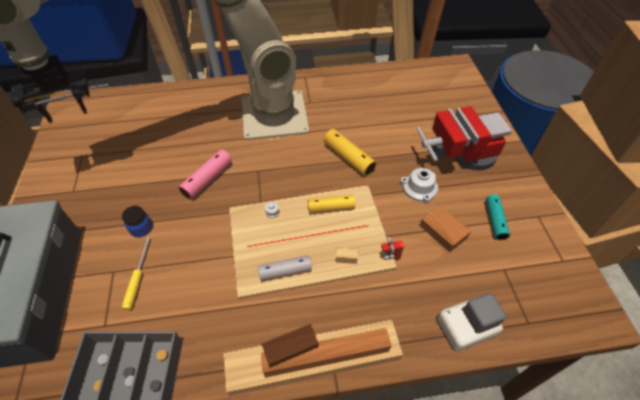

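View pics/t0.png

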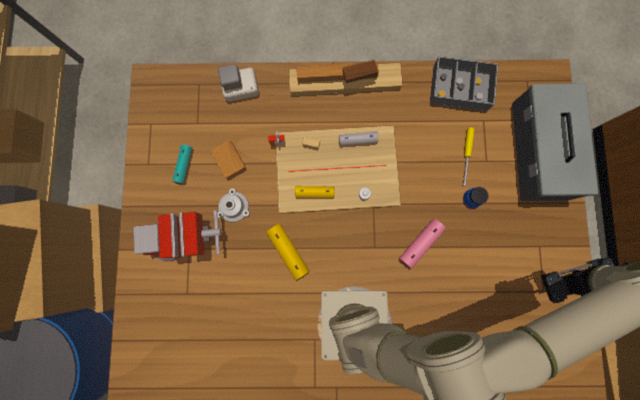

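The top image shows these look-alikes for the yellow tube: small yellow on the board (315,192), larger yellow on the bench (288,252), pink (422,244) and turquoise (182,164). The one I want is (315,192). The steel tube is at (358,139), the offcut at (311,143) and the pulley at (365,194). I'll check with a close crop.

```bash
python3 - <<'E'
import cv2
a=cv2.imread('pics/t0.png')[118:218,265:410]
cv2.imwrite('pics/t0c.png',cv2.resize(a,None,fx=5.5,fy=5.5,interpolation=cv2.INTER_CUBIC))
E
```

```text
(no output)
```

View pics/t0c.png

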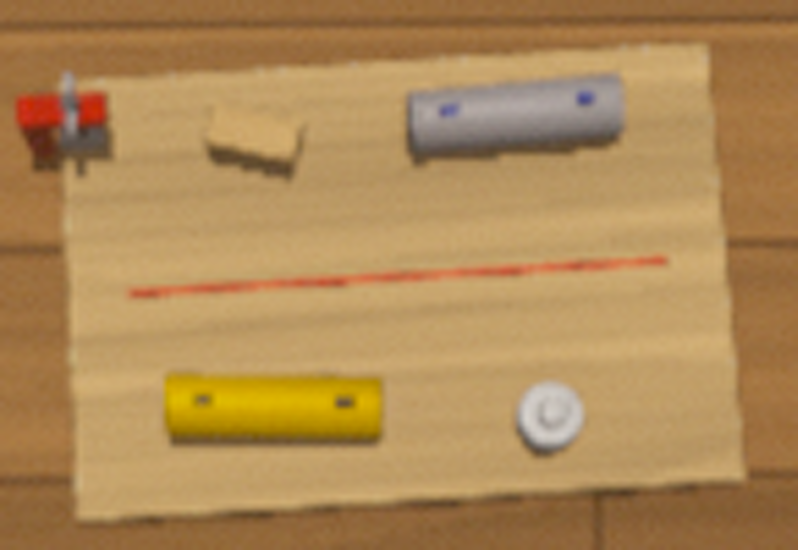

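```bash
python3 - <<'E'
from h import *
f=np.load('t0.npz');p=f['p'].astype(int);d=f['d']
def ax(mask,name,z):
    v,u=np.nonzero(mask);P=np.array([px2w('top',a,b,z) for a,b in zip(u,v)])[:,:2]
    c=cv2.minAreaRect(P.astype(np.float32)); vx=cv2.fitLine(P.astype(np.float32),cv2.DIST_L2,0,.001,.001).ravel()
    print(name,len(u),'minrect',c,'mean',P.mean(0),'dir',vx[:2])
R,G,B=p[...,0],p[...,1],p[...,2]
sub=np.zeros(R.shape,bool);sub[120:212,277:398]=1
red=sub&(R-G>70)&(B<110)&(R-G>1.0*(G-B)+20);red[:155]=0;red[180:]=0
ax(red,'red',.018)
yel=sub&(R>150)&(R-B>130)&(G>110);yel[:180]=0
ax(yel,'yel',.039)
# depth-based: points by height over board
v,u=np.nonzero(sub&(d>0));W=np.array([depw('top',a,b,d[b,a]) for a,b in zip(u,v)])
print('board z',np.median(W[:,2]))
for n,(u0,u1,v0,v1) in dict(steel=(335,381,128,150),yel=(290,338,182,202),off=(300,322,135,152),pul=(356,374,185,203)).items():
    m=(u>=u0)&(u<=u1)&(v>=v0)&(v<=v1)&(W[:,2]>.032)
    Q=W[m]; l=cv2.fitLine(Q[:,:2].astype(np.float32),cv2.DIST_L2,0,.001,.001).ravel()
    print(n,m.sum(),Q.mean(0),Q.min(0),Q.max(0),l,'rect',cv2.minAreaRect(Q[:,:2].astype(np.float32)))
E
```

```text
red 132 minrect ((0.5534061193466187, 0.05454057455062866), (0.005104035139083862, 0.35258859395980835), 3.004228115081787) mean [0.55315824 0.05807533] dir [ 0.05252049 -0.99861985]
yel 394 minrect ((0.4643523097038269, 0.13845938444137573), (0.13636817038059235, 0.03630763664841652), 89.48152160644531) mean [0.46433751 0.13885126] dir [0.04730636 0.99888045]Traceback (most recent call last):
  File "<stdin>", line 14, in <module>
  File "h.py", line 10, in depw
    c=imaging.get_calibration(n);K,R,t=[np.array(c[k]) for k in("camera_matrix","R","t")]
ValueError: time passes only in moves, steps and waits
```

```bash
python3 - <<'E'
from h import *
import json
json.dump({n:{k:np.array(v).tolist() for k,v in imaging.get_calibration(n).items()} for n in('scene','top')},open('cal.json','w'))
E
cat > h.py <<'E'
import numpy as np,cv2,json
from bench import read_state, imaging, r
try: CAL=json.load(open('cal.json'))
except Exception: CAL={}
def take(n,tag):
    p,d=imaging.camera(n); np.savez(f'{tag}.npz',p=p,d=d); cv2.imwrite(f'pics/{tag}.png',p[:,:,::-1]); return p,d
def kr(n):
    return [np.array(CAL[n][k]) for k in("camera_matrix","R","t")]
def px2w(n,u,v,z):
    K,R,t=kr(n);ray=R.T@np.linalg.inv(K)@np.array([u,v,1.]);o=-R.T@t.ravel()
    return o+ray*(z-o[2])/ray[2]
def w2px(n,X):
    K,R,t=kr(n);q=K@(R@np.array(X)+t.ravel());return q[:2]/q[2]
def cloud(n,d):
    K,R,t=kr(n);v,u=np.mgrid[:400,:640]
    P=np.stack([(u-K[0,2])*d/K[0,0],(v-K[1,2])*d/K[1,1],d],-1)
    return (P-t.ravel())@R
E
python3 - <<'E'
from h import *
for n,f in(('top','t0'),('scene','s0')):
    d=np.load(f+'.npz')['d'];W=cloud(n,d)
    m=(d>0)&(W[...,0]>.40)&(W[...,0]<.70)&(W[...,1]>-.17)&(W[...,1]<.29)
    print(n,'board z',np.median(W[m][:,2]))
    k=(m&(W[...,2]>.032)).astype(np.uint8)
    nc,lab,st,_=cv2.connectedComponentsWithStats(k)
    for i in range(1,nc):
        Q=W[lab==i]
        if len(Q)<15: continue
        l=cv2.fitLine(Q[:,:2].astype(np.float32),cv2.DIST_L2,0,.001,.001).ravel()
        rc=cv2.minAreaRect(Q[:,:2].astype(np.float32))
        print(st[i],'mean',Q.mean(0).round(4),'z',Q[:,2].max().round(4),'dir',l[:2].round(3),'rect',np.round(rc[0],4),np.round(rc[1],4),round(rc[2],1))
E
```

```text
top board z 0.017370455598974006
[271 131  14  13 106] mean [0.6531 0.2661 0.0758] z 0.0936 dir [ 0.109 -0.994] rect [0.6536 0.2665] [0.0375 0.0468] 0.4
[339 131  40  15 452] mean [ 0.6555 -0.0239  0.0535] z 0.0663 dir [ 0.077 -0.997] rect [ 0.6589 -0.0242] [0.0418 0.1407] 5.2
[303 136  17  12 155] mean [0.6439 0.1483 0.0506] z 0.0594 dir [0.254 0.967] rect [0.6452 0.1484] [0.0598 0.0316] 75.1
[295 186  40  12 441] mean [0.4615 0.1358 0.0551] z 0.0649 dir [0.01 1.  ] rect [0.4628 0.1362] [0.139  0.0378] 88.7
[360 187  11  12 103] mean [ 0.4556 -0.0432  0.0486] z 0.0625 dir [ 0.933 -0.36 ] rect [ 0.4566 -0.0434] [0.0361 0.0404] 88.3
scene board z 0.019412910519793436
[308 194  48  19 640] mean [0.4733 0.1368 0.0535] z 0.067 dir [0.022 1.   ] rect [0.4678 0.1382] [0.1415 0.0403] 88.6
[265 202  14  12 136] mean [ 0.4601 -0.0411  0.0502] z 0.0633 dir [0.05  0.999] rect [ 0.4574 -0.0411] [0.0387 0.04  ] 85.9
[381 237  19  21 223] mean [0.6583 0.2668 0.0691] z 0.0941 dir [ 0.027 -1.   ] rect [0.657  0.2676] [0.0367 0.0469] 26.7
[336 247  22  15 287] mean [0.6506 0.1495 0.0508] z 0.0589 dir [0.267 0.964] rect [0.6472 0.1503] [0.0585 0.033 ] 79.7
[258 255  54  26 815] mean [ 0.6673 -0.0228  0.0541] z 0.0656 dir [ 0.084 -0.996] rect [ 0.6615 -0.0221] [0.0429 0.141 ] 4.2
```

```bash
cat >> h.py <<'E'
from scipy.spatial.transform import Rotation as Ro
L0=np.array([.5534,.0545]); LD=np.array([-.0525,.9986]); LN=np.array([.9986,.0525])
def go(x,y,z,yaw=None,s=None):
    s=s or read_state();R=Ro.from_quat(s['eef_rot']).as_matrix();p=s['ee_pos']
    ty=np.degrees(np.arctan2(R[1,1],R[0,1])); roll=0 if yaw is None else -np.radians((yaw-ty+180)%360-180)
    print('t',round(s['time'],2),'at',p.round(4),'yawY',ty.round(2),'tilt',R[:,2].round(4),'F',s['ft_force'].round(1),'w',round(s['width'],4))
    print('shift',(R.T@(np.array([x,y,z])-p)).round(4),'roll',round(roll,4))
E
python3 - <<'E'
from h import *
c=np.array([.6595,-.0235]);go(*(c+.047*LN),.20,-87.0)
f=np.load('t0.npz')['d'];W=cloud('top',f)
m=(W[...,0]>.28)&(W[...,0]<.43)&(W[...,1]>.05)&(W[...,1]<.35)&(W[...,2]>.03)&(f>0)
k,lab,st,_=cv2.connectedComponentsWithStats(m.astype(np.uint8))
for i in range(1,k):
    Q=W[lab==i]
    if len(Q)>20: print(st[i],Q.min(0),Q.max(0))
E
```

```text
t 0.1 at [ 0.1653 -0.6024  0.2218] yawY -74.66 tilt [-4.0e-04  1.2e-03 -1.0e+00] F [-1.  -0.4 -0.1] w 0.0871
shift [ 0.6757 -0.4174  0.0223] roll 0.2155
[266 224  26  20 310] [0.28000537 0.21994671 0.03030639] [0.3469469  0.30914447 0.06370554]
```

Request:
move_arm:
  series:
    - [0.034,-0.021,0.001,0.011]
    - [0.068,-0.042,0.002,0.022]
    - [0.101,-0.063,0.003,0.032]
    - [0.135,-0.083,0.004,0.043]
    - [0.169,-0.104,0.006,0.054]
    - [0.203,-0.125,0.007,0.065]
    - [0.236,-0.146,0.008,0.075]
    - [0.27,-0.167,0.009,0.086]
    - [0.304,-0.188,0.01,0.097]
    - [0.338,-0.209,0.011,0.108]
    - [0.372,-0.23,0.012,0.119]
    - [0.405,-0.25,0.013,0.129]
    - [0.439,-0.271,0.014,0.14]
    - [0.473,-0.292,0.016,0.151]
    - [0.507,-0.313,0.017,0.162]
    - [0.541,-0.334,0.018,0.172]
    - [0.574,-0.355,0.019,0.183]
    - [0.608,-0.376,0.02,0.194]
    - [0.642,-0.397,0.021,0.205]
    - [0.676,-0.417,0.022,0.2155]
  claw: 1

```text
time: 2.1
ee_pos: [0.7077, -0.0205, 0.1999]
eef_rot: [1.0, 0.026, -0.0, 0.0]
ft_force: [0.3, -0.0, 0.8]
width: 0.0869
```

Request:
move_arm:
  series:
    - [0,0,0,0]
    - [0,0,0,0]
    - [0,0,0,0]
    - [0,0,0,0]

```text
time: 2.5
ee_pos: [0.7066, -0.0234, 0.2008]
eef_rot: [1.0, 0.025, 0.0, 0.0]
ft_force: [-0.5, -0.5, -0.7]
width: 0.0875
```

```bash
python3 - <<'E'
from h import *
c=np.array([.6595,-.0235]);go(*(c+.047*LN),.030,-87.0)
take('scene','s1')
E
```

```text
t 2.5 at [ 0.7066 -0.0234  0.2008] yawY -87.11 tilt [ 1.e-04 -1.e-03 -1.e+00] F [-0.5 -0.5 -0.7] w 0.0875
shift [-1.000e-04 -2.600e-03  1.708e-01] roll -0.002
```

View pics/s1.png

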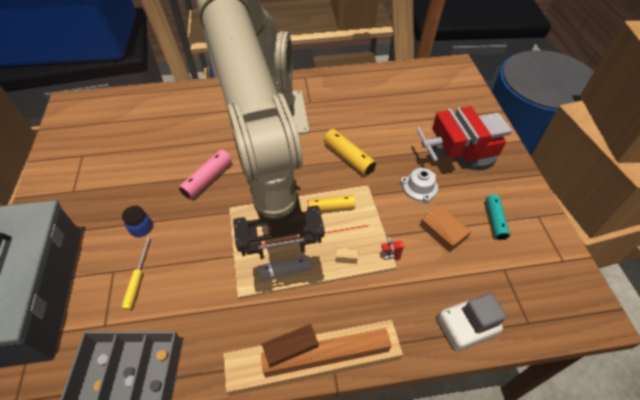

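Request:
move_arm:
  series:
    - [0,0,0.02,0]
    - [0,0,0.04,0]
    - [0,0,0.06,0]
    - [0,0,0.08,0]
    - [0,0,0.1,0]
    - [0,0,0.12,0]
    - [0,0,0.135,0]
    - [0,0,0.15,0]
    - [0,0,0.16,0]
    - [0,0,0.166,0]
    - [0,0,0.17,0]
    - [0,0,0.17,0]
    - [0,0,0.17,0]

```text
time: 3.85
ee_pos: [0.7073, -0.0217, 0.0312]
eef_rot: [1.0, 0.026, 0.0, 0.0]
ft_force: [0.5, -0.5, 0.6]
width: 0.0873
```

```bash
python3 - <<'E'
from h import *
xl=L0+LD*(-.078)
go(*(xl+.047*LN),.030,-87.0)
p,d=take('scene','s2')
cv2.imwrite('pics/s2c.png',cv2.resize(p[170:310,215:415,::-1],None,fx=4,fy=4,interpolation=cv2.INTER_CUBIC))
E
```

```text
t 3.85 at [ 0.7073 -0.0217  0.0312] yawY -87.0 tilt [ 9.e-04 -1.e-04 -1.e+00] F [ 0.5 -0.5  0.6] w 0.0873
shift [-0.1027 -0.0061  0.0011] roll -0.0
```

View pics/s2c.png

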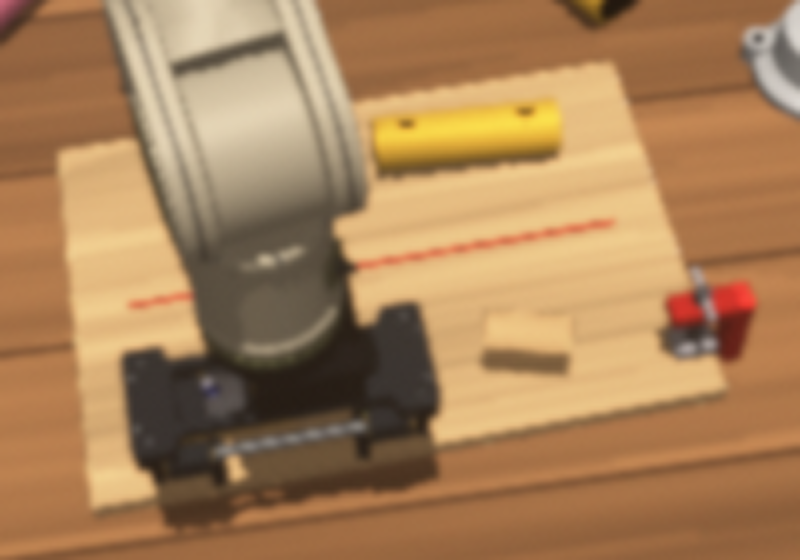

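Request:
move_arm:
  series:
    - [-0.005,0,0,0]
    - [-0.009,0,0,0]
    - [-0.012,0,0,0]
    - [-0.014,0,0,0]
    - [-0.016,0,0,0]
    - [-0.018,0,0,0]
    - [-0.02,0,0,0]
    - [-0.023,0,0,0]
    - [-0.026,0,0,0]
    - [-0.029,0,0,0]
    - [-0.032,0,0,0]
    - [-0.035,0,0,0]
    - [-0.038,0,0,0]
    - [-0.041,0,0,0]
    - [-0.044,0,0,0]
    - [-0.047,0,0,0]
    - [-0.05,0,0,0]
    - [-0.053,0,0,0]
    - [-0.055,0,0,0]
    - [-0.055,0,0,0]

```text
time: 5.9
ee_pos: [0.6518, -0.0247, 0.0306]
eef_rot: [1.0, 0.026, -0.0, 0.0]
ft_force: [0.3, 0.1, 0.8]
width: 0.087
```

```bash
python3 - <<'E'
from h import *
xl=L0+LD*(-.078)
go(*(xl+.031*LN),.030,-87.0)
p,d=take('scene','s3')
cv2.imwrite('pics/s3c.png',cv2.resize(p[170:310,215:415,::-1],None,fx=4,fy=4,interpolation=cv2.INTER_CUBIC))
p,d=take('top','t3')
cv2.imwrite('pics/t3c.png',cv2.resize(p[118:218,265:410,::-1],None,fx=5.5,fy=5.5,interpolation=cv2.INTER_CUBIC))
E
```

```text
t 5.9 at [ 0.6518 -0.0247  0.0306] yawY -87.01 tilt [-1.e-04 -2.e-04 -1.e+00] F [0.3 0.1 0.8] w 0.087
shift [-0.0631 -0.0062  0.0006] roll -0.0001
```

View pics/s3c.png

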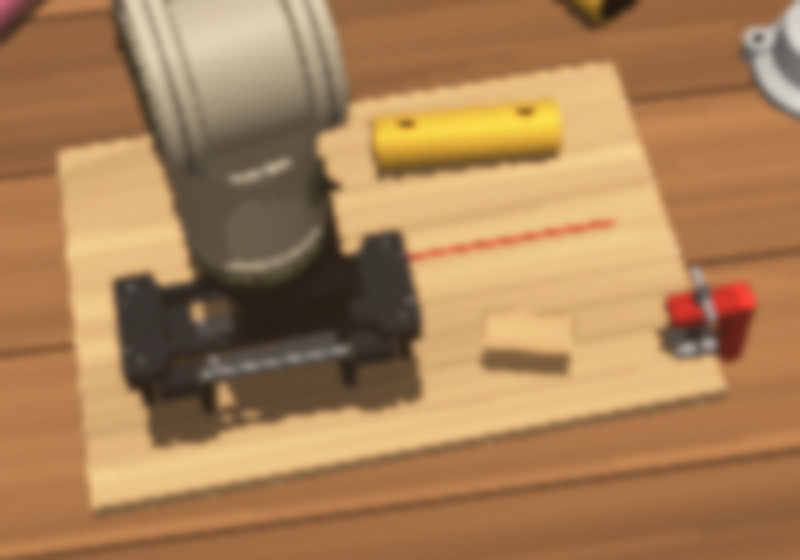

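View pics/t3c.png

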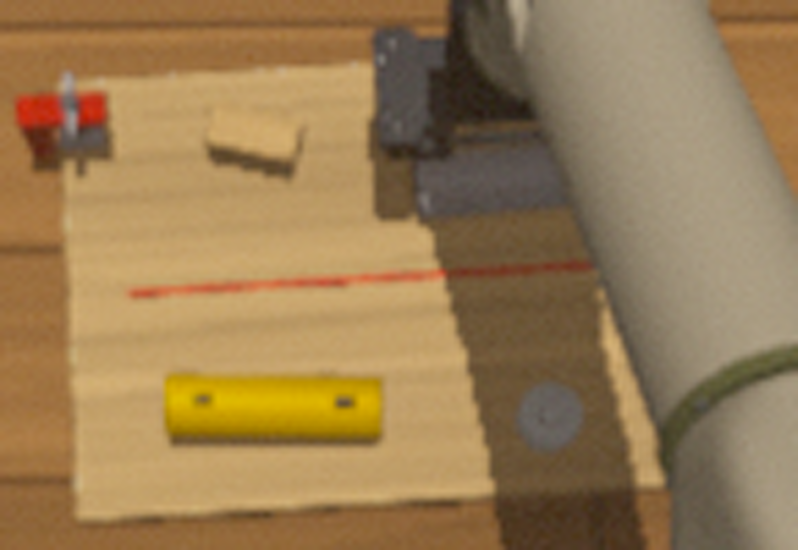

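The steel tube is rolling ahead of the fingers. In the top crop it sits at about (490,180), parallel to the line, and everything else is unmoved. I'll measure it against the tool.

```bash
cat >> h.py <<'E'
def tube(n,tag,u0,u1,v0,v1,zlo=.03,zhi=.068):
    # fit axis: signed distance of the tube from the line, via points' extent across the line in slices
    d=np.load(tag+'.npz')['d'];W=cloud(n,d)
    m=np.zeros(d.shape,bool);m[v0:v1+1,u0:u1+1]=1
    m&=(d>0)&(W[...,2]>zlo)&(W[...,2]<zhi);Q=W[m]
    a=(Q[:,:2]-L0)@LN; y=(Q[:,:2]-L0)@LD
    print(n,len(Q),'across',a.min().round(4),a.max().round(4),'mid',((a.min()+a.max())/2).round(4),'along',y.min().round(4),y.max().round(4),'zmax',Q[:,2].max().round(4))
    # cylinder fit R=21: a=a0+k*y, (a-a0-ky)^2+(z-z0)^2=R^2
    from scipy.optimize import least_squares
    f=lambda q:np.hypot(a-q[0]-q[1]*(y-y.mean()),Q[:,2]-q[2])-.021
    s=least_squares(f,[np.median(a),0,.04],loss='soft_l1',f_scale=.002)
    print('  cyl a0 %.4f slope %.2fdeg z0 %.4f  ymean %.3f rms %.4f'%(s.x[0],np.degrees(s.x[1]),s.x[2],y.mean(),np.sqrt((s.fun**2).mean())))
E
python3 - <<'E'
from h import *
tube('top','t0',339,381,130,148); tube('scene','s0',256,314,252,284)
tube('top','t0',293,338,184,202); tube('scene','s0',306,358,192,216)
tube('top','t3',339,366,143,158)
s=read_state();print('tcp across',(s['ee_pos'][:2]-L0)@LN)
E
```

```text
top 453 across 0.0778 0.1234 mid 0.1006 along -0.1551 -0.0135 zmax 0.0663
  cyl a0 0.1023 slope -1.98deg z0 0.0379  ymean -0.084 rms 0.0027
scene 819 across 0.0815 0.1265 mid 0.104 along -0.1527 -0.0115 zmax 0.0656
  cyl a0 0.1016 slope -1.84deg z0 0.0397  ymean -0.083 rms 0.0017
top 441 across -0.1099 -0.0647 mid -0.0873 along 0.016 0.1565 zmax 0.0649
  cyl a0 -0.0845 slope 3.95deg z0 0.0383  ymean 0.086 rms 0.0022
scene 646 across -0.1025 -0.0578 mid -0.0801 along 0.0171 0.1584 zmax 0.067
  cyl a0 -0.0854 slope 4.21deg z0 0.0399  ymean 0.086 rms 0.0024
top 286 across 0.0355 0.0774 mid 0.0564 along -0.107 -0.0149 zmax 0.0675
  cyl a0 0.0575 slope -2.26deg z0 0.0378  ymean -0.061 rms 0.0028
tcp across 0.0943545173130882
```

Request:
move_arm:
  series:
    - [-0.002,0,0,0]
    - [-0.005,0,0,0]
    - [-0.008,0,0,0]
    - [-0.011,0,0,0]
    - [-0.014,0,0,0]
    - [-0.017,0,0,0]
    - [-0.02,0,0,0]
    - [-0.023,0,0,0]
    - [-0.026,0,0,0]
    - [-0.029,0,0,0]
    - [-0.032,0,0,0]
    - [-0.035,0,0,0]
    - [-0.037,0,0,0]
    - [-0.039,0,0,0]
    - [-0.04,0,0,0]
    - [-0.04,0,0,0]
    - [-0.04,0,0,0]

```text
time: 7.7
ee_pos: [0.6122, -0.0267, 0.0306]
eef_rot: [1.0, 0.026, 0.0, 0.0]
ft_force: [0.3, 0.0, -0.1]
width: 0.0871
```

```bash
python3 - <<'E'
from h import *
s=read_state();print('tcp across',(s['ee_pos'][:2]-L0)@LN,s['ft_force'],s['ee_pos'])
p,d=take('top','t4')
cv2.imwrite('pics/t4c.png',cv2.resize(p[118:218,265:410,::-1],None,fx=5.5,fy=5.5,interpolation=cv2.INTER_CUBIC))
E
```

```text
tcp across 0.05441220871822943 [ 0.27739111  0.0185489  -0.12567197] [ 0.61215765 -0.0267034   0.0305591 ]
```

View pics/t4c.png

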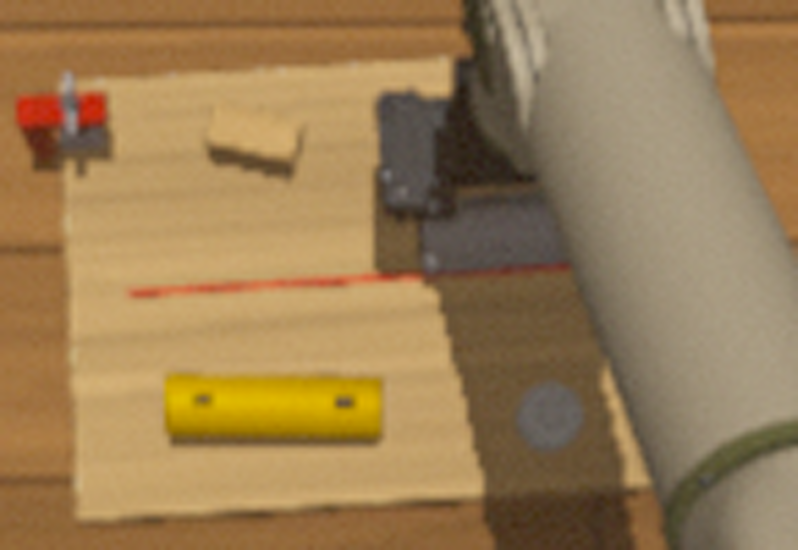

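```bash
python3 - <<'E'
from h import *
tube('top','t4',342,366,150,170)
tube('top','t4',346,364,155,170)
E
```

```text
top 265 across -0.0049 0.0378 mid 0.0165 along -0.1047 -0.0174 zmax 0.0653
  cyl a0 0.0180 slope -0.92deg z0 0.0377  ymean -0.061 rms 0.0025
top 210 across -0.0031 0.0378 mid 0.0174 along -0.0986 -0.0317 zmax 0.0653
  cyl a0 0.0180 slope -0.96deg z0 0.0374  ymean -0.065 rms 0.0025
```

Request:
move_arm:
  series:
    - [-0.001,0,0,0]
    - [-0.003,0,0,0]
    - [-0.005,0,0,0]
    - [-0.007,0,0,0]
    - [-0.009,0,0,0]
    - [-0.0105,0,0,0]
    - [-0.012,0,0,0]
    - [-0.0125,0,0,0]
    - [-0.013,0,0,0]
    - [-0.013,0,0,0]
    - [-0.013,0,0,0]

```text
time: 8.85
ee_pos: [0.5992, -0.0274, 0.0305]
eef_rot: [1.0, 0.026, 0.0, 0.0]
ft_force: [0.1, 1.0, 0.6]
width: 0.0869
```

```bash
python3 - <<'E'
from h import *
s=read_state();print('tcp across',(s['ee_pos'][:2]-L0)@LN,s['ft_force'],s['ee_pos'])
p,d=take('top','t5')
cv2.imwrite('pics/t5c.png',cv2.resize(p[118:218,265:410,::-1],None,fx=5.5,fy=5.5,interpolation=cv2.INTER_CUBIC))
tube('top','t5',342,366,153,173)
tube('top','t5',346,364,156,173)
E
```

```text
tcp across 0.0413929407507689 [0.1086764  0.95732355 0.58646207] [ 0.59915574 -0.02738077  0.03054609]
top 257 across -0.0165 0.0229 mid 0.0032 along -0.1037 -0.0167 zmax 0.0649
  cyl a0 0.0066 slope -1.89deg z0 0.0378  ymean -0.060 rms 0.0024
top 207 across -0.0165 0.0229 mid 0.0032 along -0.0979 -0.0308 zmax 0.0649
  cyl a0 0.0068 slope -2.24deg z0 0.0380  ymean -0.064 rms 0.0023
```

View pics/t5c.png

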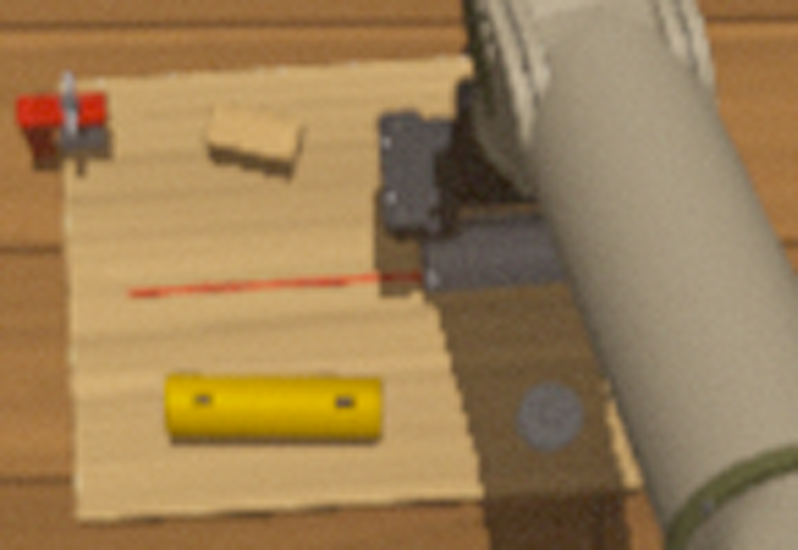

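Request:
move_arm:
  series:
    - [-0.001,0,0,0]
    - [-0.002,0,0,0]
    - [-0.003,0,0,0]
    - [-0.004,0,0,0]
    - [-0.0045,0,0,0]
    - [-0.0045,0,0,0]
    - [-0.0045,0,0,0]

```text
time: 9.6
ee_pos: [0.5946, -0.0276, 0.0305]
eef_rot: [1.0, 0.026, -0.0, 0.0]
ft_force: [-0.1, 0.5, -0.1]
width: 0.0865
```

Request:
move_arm:
  series:
    - [0.005,0,0,0]
    - [0.01,0,0,0]
    - [0.015,0,-0.01,0]
    - [0.02,0,-0.03,0]
    - [0.02,0,-0.06,0]
    - [0.02,0,-0.09,0]
    - [0.01,-0.03,-0.12,0]
    - [0.0,-0.06,-0.14,0]
    - [-0.03,-0.09,-0.14,0]
    - [-0.06,-0.12,-0.14,0]
    - [-0.09,-0.15,-0.14,0]
    - [-0.12,-0.17,-0.14,0]
    - [-0.15,-0.18,-0.14,0]
    - [-0.15,-0.18,-0.14,0]
    - [-0.15,-0.18,-0.14,0]

```text
time: 11.1
ee_pos: [0.4358, 0.1446, 0.1716]
eef_rot: [1.0, 0.027, 0.001, 0.0]
ft_force: [0.5, 0.0, -0.1]
width: 0.0869
```

```bash
python3 - <<'E'
from h import *
s=read_state();print((s['ee_pos'][:2]-L0)@LN,s['ee_pos'])
p,d=take('top','t6')
cv2.imwrite('pics/t6c.png',cv2.resize(p[118:218,265:410,::-1],None,fx=5.5,fy=5.5,interpolation=cv2.INTER_CUBIC))
p,d=take('scene','s6')
cv2.imwrite('pics/s6c.png',cv2.resize(p[170:310,215:415,::-1],None,fx=4,fy=4,interpolation=cv2.INTER_CUBIC))
E
```

```text
-0.11273487198879735 [0.43577168 0.14457176 0.17157427]
```

View pics/t6c.png

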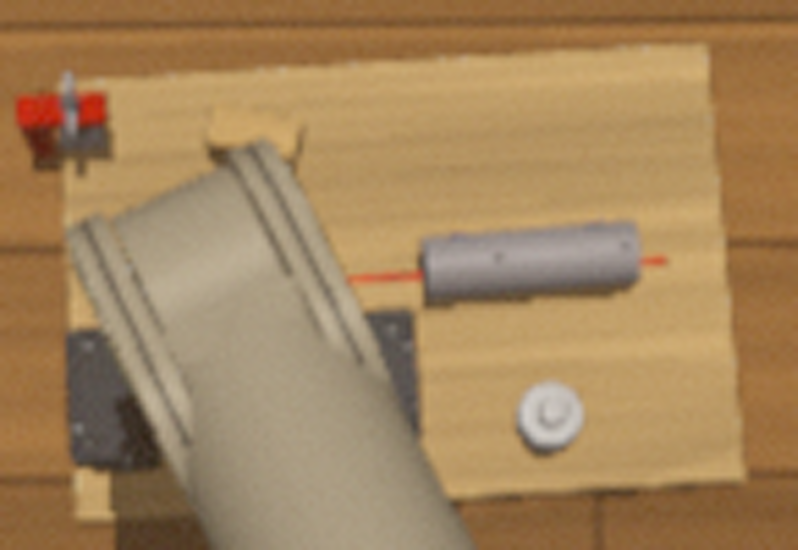

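View pics/s6c.png

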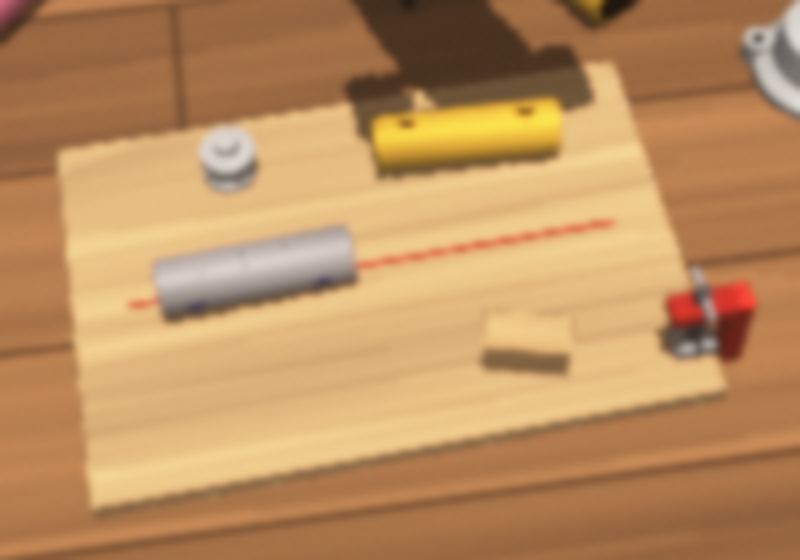

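```bash
python3 - <<'E'
from h import *
for n,t,(u0,u1,v0,v1) in(('top','t0',(277,398,155,180)),('scene','s0',(245,372,222,248))):
    p=np.load(t+'.npz')['p'].astype(int);R,G,B=p[...,0],p[...,1],p[...,2]
    w=np.zeros(R.shape);w[v0:v1,u0:u1]=1
    # weighted redness centroid per column
    red=np.clip((R-G)-(np.median((R-G)[v0:v1,u0:u1]))-15,0,None)*w
    cols=[u for u in range(u0,u1) if red[:,u].sum()>40]
    P=np.array([px2w(n,u,(red[:,u]*np.arange(400)).sum()/red[:,u].sum(),.018)[:2] for u in cols])
    a=(P-L0)@LN;y=(P-L0)@LD;k=np.polyfit(y,a,1);rs=a-np.polyval(k,y);ok=abs(rs)<.003;k=np.polyfit(y[ok],a[ok],1)
    print(n,len(cols),'y',y.min(),y.max(),'a at -.08,0,.08',np.polyval(k,[-.08,0,.08]),'deg',np.degrees(k[0]))
tube('top','t6',340,384,156,176); tube('scene','s6',252,305,222,253)
go(.436,.145,.1)
E
```

```text
top 97 y -0.17630497706742929 0.17627562435813707 a at -.08,0,.08 [-0.00020174 -0.00020344 -0.00020514] deg -0.0012172956540399326
scene 120 y -0.1744467778674751 0.17856237004709383 a at -.08,0,.08 [1.09960561e-04 7.74977010e-05 4.50348411e-05] deg -0.023249810798769924
top 452 across -0.02 0.0219 mid 0.0009 along -0.1571 -0.0167 zmax 0.0658
  cyl a0 0.0025 slope -0.96deg z0 0.0379  ymean -0.086 rms 0.0024
scene 721 across -0.015 0.0258 mid 0.0054 along -0.155 -0.014 zmax 0.0661
  cyl a0 0.0019 slope -1.26deg z0 0.0396  ymean -0.085 rms 0.0019
t 11.2 at [0.4363 0.144  0.1711] yawY -87.04 tilt [ 9.e-04  2.e-04 -1.e+00] F [0.5 0.2 0.2] w 0.0871
shift [-0.0004 -0.001   0.0711] roll 0
```

```bash
python3 - <<'E'
from h import *
go(*(L0-.138*LN+.0865*LD),.03,-87.0)
E
```

```text
t 11.2 at [0.4363 0.144  0.1711] yawY -87.04 tilt [ 9.e-04  2.e-04 -1.e+00] F [0.5 0.2 0.2] w 0.0871
shift [-0.0259  0.0091  0.1411] roll -0.0008
```

Request:
move_arm:
  series:
    - [-0.013,0.005,0,0]
    - [-0.026,0.009,0,0]
    - [-0.026,0.009,0.02,0]
    - [-0.026,0.009,0.04,0]
    - [-0.026,0.009,0.06,0]
    - [-0.026,0.009,0.08,0]
    - [-0.026,0.009,0.1,0]
    - [-0.026,0.009,0.12,0]
    - [-0.026,0.009,0.13,0]
    - [-0.026,0.009,0.137,0]
    - [-0.026,0.009,0.141,0]
    - [-0.026,0.009,0.141,0]
    - [-0.026,0.009,0.141,0]

```text
time: 12.5
ee_pos: [0.4104, 0.1341, 0.0301]
eef_rot: [1.0, 0.026, 0.0, -0.0]
ft_force: [-0.6, -0.1, 0.3]
width: 0.0869
```

Request:
move_arm:
  series:
    - [0.002,0,0,0]
    - [0.005,0,0,0]
    - [0.008,0,0,0]
    - [0.011,0,0,0]
    - [0.014,0,0,0]
    - [0.017,0,0,0]
    - [0.02,0,0,0]
    - [0.023,0,0,0]
    - [0.026,0,0,0]
    - [0.029,0,0,0]
    - [0.032,0,0,0]
    - [0.035,0,0,0]
    - [0.038,0,0,0]
    - [0.041,0,0,0]
    - [0.044,0,0,0]
    - [0.047,0,0,0]
    - [0.05,0,0,0]
    - [0.052,0,0,0]
    - [0.053,0,0,0]
    - [0.053,0,0,0]

```text
time: 14.5
ee_pos: [0.463, 0.1367, 0.0295]
eef_rot: [1.0, 0.026, 0.0, 0.0]
ft_force: [-0.6, 0.0, 0.7]
width: 0.0873
```

```bash
python3 - <<'E'
from h import *
s=read_state();print((s['ee_pos'][:2]-L0)@LN,s['ee_pos'],s['ft_force'])
p,d=take('scene','s7')
cv2.imwrite('pics/s7c.png',cv2.resize(p[170:310,215:415,::-1],None,fx=4,fy=4,interpolation=cv2.INTER_CUBIC))
E
```

```text
-0.08598689449665722 [0.46296893 0.13673949 0.02954774] [-0.57062204  0.02122403  0.65822942]
```

View pics/s7c.png

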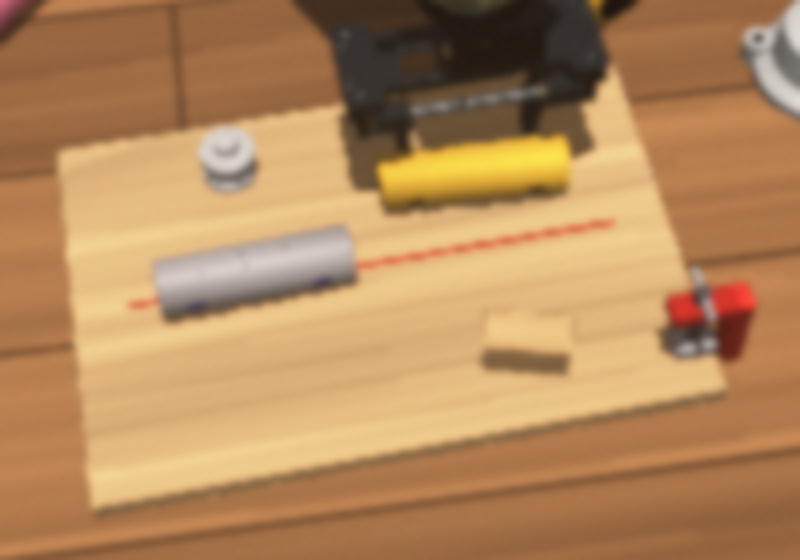

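```bash
python3 - <<'E'
from h import *
tube('scene','s7',308,359,203,224);tube('scene','s7',250,304,225,252)
E
```

```text
scene 692 across -0.0904 -0.0232 mid -0.0568 along 0.0143 0.1562 zmax 0.0666
  cyl a0 -0.0515 slope 3.99deg z0 0.0400  ymean 0.083 rms 0.0027
scene 725 across -0.0164 0.0269 mid 0.0053 along -0.1551 -0.0136 zmax 0.0647
  cyl a0 0.0020 slope -1.33deg z0 0.0395  ymean -0.085 rms 0.0020
```

Request:
move_arm:
  series:
    - [0.002,0,0,0]
    - [0.005,0,0,0]
    - [0.008,0,0,0]
    - [0.011,0,0,0]
    - [0.014,0,0,0]
    - [0.017,0,0,0]
    - [0.02,0,0,0]
    - [0.023,0,0,0]
    - [0.026,0,0,0]
    - [0.029,0,0,0]
    - [0.032,0,0,0]
    - [0.034,0,0,0]
    - [0.036,0,0,0]
    - [0.038,0,0,0]
    - [0.04,0,0,0]
    - [0.042,0,0,0]
    - [0.043,0,0,0]
    - [0.044,0,0,0]
    - [0.045,0,0,0]
    - [0.045,0,0,0]

```text
time: 16.55
ee_pos: [0.5079, 0.1391, 0.0295]
eef_rot: [1.0, 0.026, 0.0, 0.0]
ft_force: [-0.1, 0.0, -0.4]
width: 0.087
```

```bash
python3 - <<'E'
from h import *
s=read_state();print((s['ee_pos'][:2]-L0)@LN,(s['ee_pos'][:2]-L0)@LD,s['ee_pos'],s['ft_force'],s['joint_positions'].round(2))
p,d=take('scene','s8')
cv2.imwrite('pics/s8c.png',cv2.resize(p[170:310,215:415,::-1],None,fx=4,fy=4,interpolation=cv2.INTER_CUBIC))
tube('scene','s8',308,364,218,240)
E
```

```text
-0.041015366491834564 0.08683735957427949 [0.50788119 0.13906601 0.02951946] [-0.08235558  0.01065219 -0.35693212] [ 0.15  0.38 -0.58  1.89  0.26  0.94 -2.07]
scene 666 across -0.0432 0.0195 mid -0.0118 along 0.0114 0.1513 zmax 0.0661
  cyl a0 -0.0072 slope 3.89deg z0 0.0397  ymean 0.078 rms 0.0022
```

View pics/s8c.png

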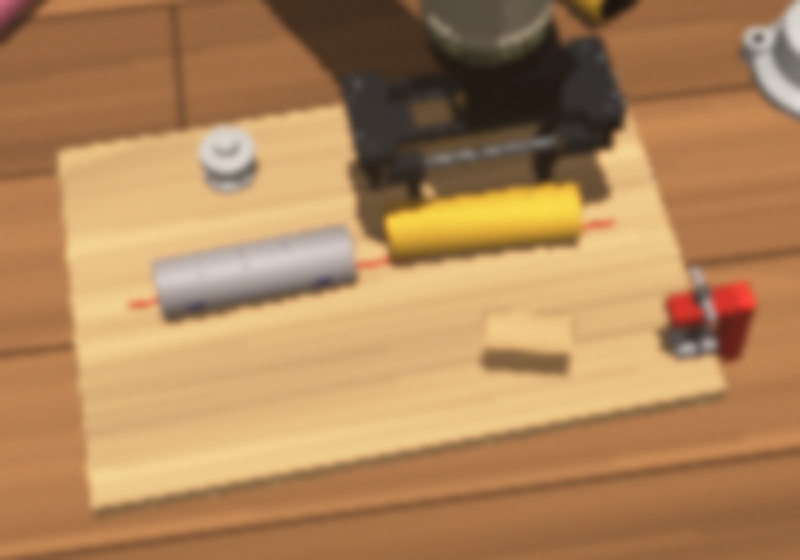

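Request:
move_arm:
  series:
    - [-0.006,0,0,0]
    - [-0.012,0,0,0]
    - [-0.014,0,-0.02,0]
    - [-0.014,0,-0.045,0]
    - [-0.014,0,-0.07,-0.1]
    - [0,0,-0.08,-0.24]
    - [0.015,0.002,-0.08,-0.38]
    - [0.034,0.005,-0.08,-0.52]
    - [0.034,0.005,-0.08,-0.66]
    - [0.034,0.005,-0.08,-0.8]
    - [0.034,0.005,-0.08,-0.94]
    - [0.034,0.005,-0.08,-1.08]
    - [0.034,0.005,-0.08,-1.22]
    - [0.034,0.005,-0.08,-1.36]
    - [0.034,0.005,-0.08,-1.5]
    - [0.034,0.005,-0.08,-1.64]
    - [0.034,0.005,-0.08,-1.78]
    - [0.034,0.005,-0.08,-1.92]
    - [0.034,0.005,-0.08,-2.06]
    - [0.034,0.005,-0.08,-2.164]

```text
time: 18.6
ee_pos: [0.5414, 0.1358, 0.1094]
eef_rot: [0.444, 0.896, -0.0, 0.0]
ft_force: [0.3, -0.4, 1.1]
width: 0.0871
```

Request:
move_arm:
  series:
    - [0,0,0,0]
    - [0,0,0,0]
    - [0,0,0,0]

```text
time: 18.9
ee_pos: [0.5418, 0.1358, 0.1095]
eef_rot: [0.447, 0.894, -0.0, 0.0]
ft_force: [0.2, 0.2, -0.6]
width: 0.0871
```

```bash
python3 - <<'E'
from h import *
p,d=take('scene','s9')
tube('scene','s9',308,364,215,240)
cv2.imwrite('pics/s9c.png',cv2.resize(p[170:310,215:415,::-1],None,fx=4,fy=4,interpolation=cv2.INTER_CUBIC))
s=read_state();print((s['ee_pos'][:2]-L0)@LN,(s['ee_pos'][:2]-L0)@LD,s['joint_positions'].round(2))
go(*(L0-.007*LN+.0815*LD),.03,37)
E
```

```text
scene 644 across -0.0273 0.0211 mid -0.0031 along 0.0117 0.1534 zmax 0.0656
  cyl a0 -0.0072 slope 3.50deg z0 0.0399  ymean 0.077 rms 0.0023
-0.007235207655137812 0.08184886296960296 [ 0.45  0.45 -0.96  1.74  0.39  1.17  0.03]
t 18.95 at [0.5419 0.1359 0.1096] yawY 36.88 tilt [ 1.e-04 -4.e-04 -1.e+00] F [0.1 0.2 0.6] w 0.0869
shift [-0.0004  0.      0.0796] roll -0.0021
```

View pics/s9c.png

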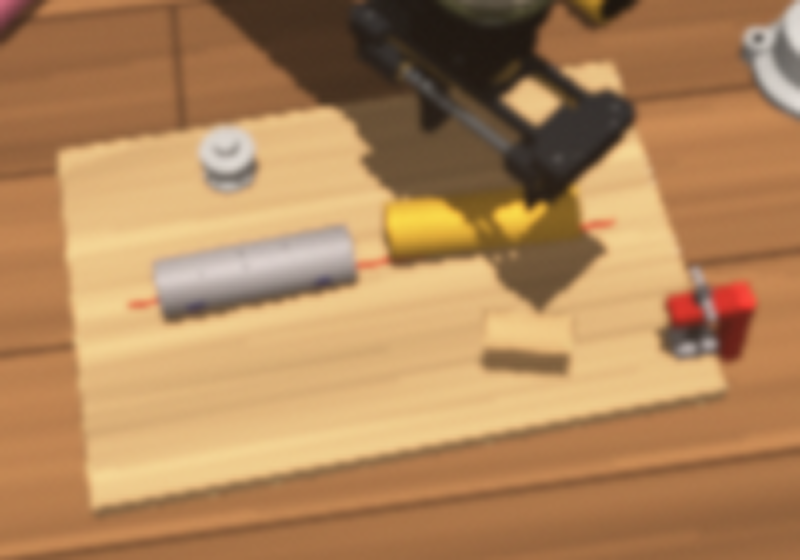

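The tool sits diagonally over the yellow tube (485,225), with one finger behind it and one ahead. I'll lower it in two steps, checking the force.

Request:
move_arm:
  series:
    - [0,0,0.015,0]
    - [0,0,0.03,0]
    - [0,0,0.04,0]
    - [0,0,0.05,0]
    - [0,0,0.055,0]
    - [0,0,0.055,0]

```text
time: 19.55
ee_pos: [0.5415, 0.1358, 0.0537]
eef_rot: [0.446, 0.895, -0.0, -0.001]
ft_force: [-0.2, 0.7, 0.1]
width: 0.087
```

Request:
move_arm:
  series:
    - [0,0,0.006,0]
    - [0,0,0.012,0]
    - [0,0,0.018,0]
    - [0,0,0.024,0]
    - [0,0,0.024,0]
    - [0,0,0.024,0]

```text
time: 20.15
ee_pos: [0.5419, 0.1359, 0.0305]
eef_rot: [0.446, 0.895, -0.0, -0.0]
ft_force: [0.3, 0.5, 0.4]
width: 0.0869
```

```bash
python3 - <<'E'
from h import *
p,d=take('scene','s10')
cv2.imwrite('pics/s10c.png',cv2.resize(p[170:310,215:415,::-1],None,fx=4,fy=4,interpolation=cv2.INTER_CUBIC))
s=read_state();print((s['ee_pos'][:2]-L0)@LN,(s['ee_pos'][:2]-L0)@LD)
go(*(L0-.000*LN+.0825*LD),.03,52.5)
E
```

```text
-0.006998250241948039 0.08193448407153427
t 20.2 at [0.5421 0.136  0.0307] yawY 36.98 tilt [ 2.e-04  1.e-04 -1.e+00] F [ 0.6 -0.2 -0.2] w 0.0872
shift [-0.0034  0.0061  0.0007] roll -0.2708
```

View pics/s10c.png

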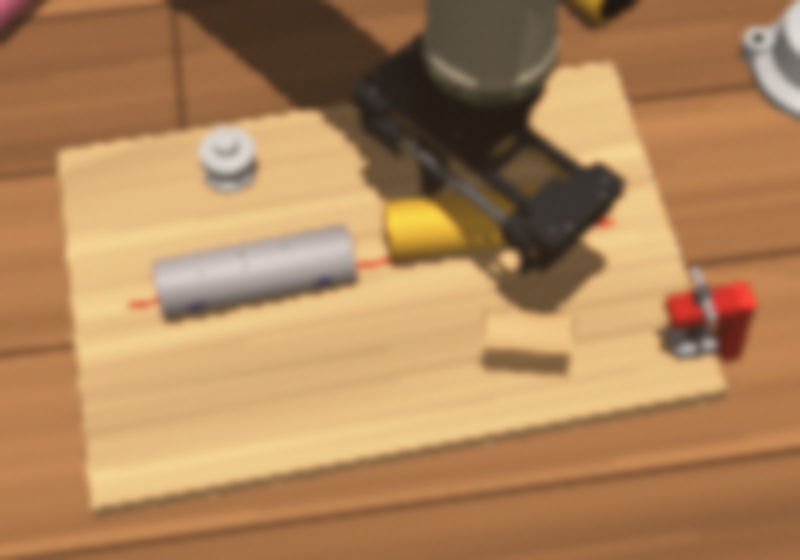

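Request:
move_arm:
  series:
    - [-0.0008,0.0015,0,0]
    - [-0.0017,0.003,0,0]
    - [-0.0026,0.0046,0,0]
    - [-0.0034,0.0061,0,0]
    - [-0.0034,0.0061,0,-0.03]
    - [-0.0034,0.0061,0,-0.06]
    - [-0.0034,0.0061,0,-0.09]
    - [-0.0034,0.0061,0,-0.11]
    - [-0.0034,0.0061,0,-0.13]
    - [-0.0034,0.0061,0,-0.15]
    - [-0.0034,0.0061,0,-0.17]
    - [-0.0034,0.0061,0,-0.19]
    - [-0.0034,0.0061,0,-0.21]
    - [-0.0034,0.0061,0,-0.23]
    - [-0.0034,0.0061,0,-0.23]
    - [-0.0034,0.0061,0,-0.23]

```text
time: 21.8
ee_pos: [0.5489, 0.1368, 0.0305]
eef_rot: [0.341, 0.94, -0.0, 0.0]
ft_force: [-0.5, -0.3, -0.1]
width: 0.0872
```

```bash
python3 - <<'E'
from h import *
p,d=take('scene','s11')
cv2.imwrite('pics/s11c.png',cv2.resize(p[170:310,215:415,::-1],None,fx=4,fy=4,interpolation=cv2.INTER_CUBIC))
s=read_state();print((s['ee_pos'][:2]-L0)@LN,(s['ee_pos'][:2]-L0)@LD,s['torque'])
go(*(L0-.000*LN+.0825*LD),.03,52.5)
E
```

```text
-0.00010439579618616345 0.08241185176594579 [ 0.05319307 -0.12871759 -0.02217865]
t 21.85 at [0.549  0.1368 0.0305] yawY 50.15 tilt [ 1.e-04 -1.e-04 -1.e+00] F [0.4 0.2 0.7] w 0.087
shift [-0.      0.0001  0.0005] roll -0.0411
```

View pics/s11c.png

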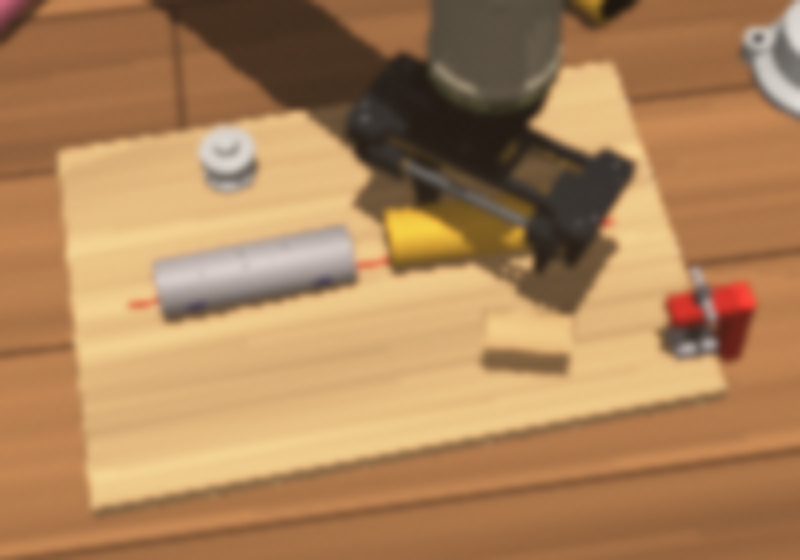

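```bash
cat >> h.py <<'E'
def ytube(n,tag):
    f=np.load(tag+'.npz');p=f['p'].astype(int);d=f['d'];W=cloud(n,d)
    a=(W[...,:2]-L0)@LN;y=(W[...,:2]-L0)@LD
    m=(p[...,0]-p[...,2]>0.62*p[...,0])&(p[...,1]>.55*p[...,0])&(d>0)&(abs(a)<.12)&(y>0)&(y<.18)&(W[...,2]>.028)&(W[...,2]<.068)
    Q=W[m];a=a[m];y=y[m]
    from scipy.optimize import least_squares
    f=lambda q:np.hypot(a-q[0]-q[1]*(y-.082),Q[:,2]-.0397)-.021
    s=least_squares(f,[np.median(a),0],loss='soft_l1',f_scale=.002)
    print('yellow',n,len(Q),'a0(y=.082) %.4f slope %.2f along %.4f..%.4f rms %.4f'%(s.x[0],np.degrees(s.x[1]),y.min(),y.max(),np.sqrt((s.fun**2).mean())))
E
python3 - <<'E'
from h import *
for t in('s0','s7','s8','s9','s10','s11'): ytube('scene',t)
E
```

```text
yellow scene 604 a0(y=.082) -0.0856 slope 4.25 along 0.0171..0.1552 rms 0.0025
yellow scene 658 a0(y=.082) -0.0513 slope 3.65 along 0.0146..0.1562 rms 0.0023
yellow scene 691 a0(y=.082) -0.0069 slope 3.67 along 0.0115..0.1532 rms 0.0022
yellow scene 624 a0(y=.082) -0.0069 slope 3.46 along 0.0117..0.1506 rms 0.0023
yellow scene 372 a0(y=.082) -0.0067 slope 3.71 along 0.0118..0.1187 rms 0.0025
yellow scene 421 a0(y=.082) -0.0016 slope 3.00 along 0.0114..0.1152 rms 0.0021
```

Request:
move_arm:
  series:
    - [0,0,0,-0.015]
    - [0,0,0,-0.03]
    - [0,0,0,-0.045]
    - [0,0,0,-0.06]
    - [0,0,0,-0.06]
    - [0,0,0,-0.06]

```text
time: 22.45
ee_pos: [0.5489, 0.1368, 0.0305]
eef_rot: [0.312, 0.95, -0.0, 0.0]
ft_force: [0.3, -0.3, -0.6]
width: 0.087
```

```bash
python3 - <<'E'
from h import *
take('scene','s12');ytube('scene','s12')
s=read_state();print((s['ee_pos'][:2]-L0)@LN,(s['ee_pos'][:2]-L0)@LD,s['torque'])
go(*(L0-.000*LN+.0825*LD),.03,52.5)
E
```

```text
yellow scene 432 a0(y=.082) -0.0014 slope -0.35 along 0.0116..0.1207 rms 0.0023
-0.0001278214542879795 0.08241498284131926 [ 0.02262677 -0.11337951 -0.04700531]
t 22.5 at [0.5489 0.1368 0.0305] yawY 53.59 tilt [ 1.e-04 -1.e-04 -1.e+00] F [0.3 0.3 1.3] w 0.0868
shift [-0.      0.0001  0.0005] roll 0.0191
```

Request:
move_arm:
  series:
    - [0,0,0,0.03]
    - [0,0,0,0.07]
    - [0,0,0,0.12]
    - [0,0,0,0.17]
    - [0,0,-0.01,0.2]
    - [0,0,-0.025,0.2]
    - [0,0,-0.045,0.2]
    - [0,0,-0.07,0.2]
    - [0,0,-0.1,0.2]
    - [0.1,-0.07,-0.12,0.2]
    - [0.14,-0.1,-0.12,0.2]
    - [0.14,-0.1,-0.12,0.2]
    - [0.14,-0.1,-0.12,0.2]

```text
time: 23.8
ee_pos: [0.3767, 0.1401, 0.1506]
eef_rot: [0.405, 0.914, -0.001, 0.0]
ft_force: [-0.4, 0.1, 0.9]
width: 0.0871
```

```bash
python3 - <<'E'
from h import *
p,d=take('scene','s13');ytube('scene','s13');tube('scene','s13',250,304,225,252)
cv2.imwrite('pics/s13c.png',cv2.resize(p[170:310,215:415,::-1],None,fx=4,fy=4,interpolation=cv2.INTER_CUBIC))
p,d=take('top','t13');ytube('top','t13');tube('top','t13',340,384,156,176)
cv2.imwrite('pics/t13c.png',cv2.resize(p[118:218,265:410,::-1],None,fx=5.5,fy=5.5,interpolation=cv2.INTER_CUBIC))
E
```

```text
yellow scene 655 a0(y=.082) -0.0017 slope -0.56 along 0.0118..0.1514 rms 0.0021
scene 724 across -0.0158 0.0263 mid 0.0053 along -0.1549 -0.0136 zmax 0.0661
  cyl a0 0.0018 slope -1.45deg z0 0.0398  ymean -0.085 rms 0.0020
yellow top 417 a0(y=.082) -0.0007 slope -0.87 along 0.0113..0.1509 rms 0.0028
top 452 across -0.0207 0.0226 mid 0.001 along -0.1573 -0.0167 zmax 0.0654
  cyl a0 0.0025 slope -1.47deg z0 0.0376  ymean -0.086 rms 0.0025
```

View pics/t13c.png

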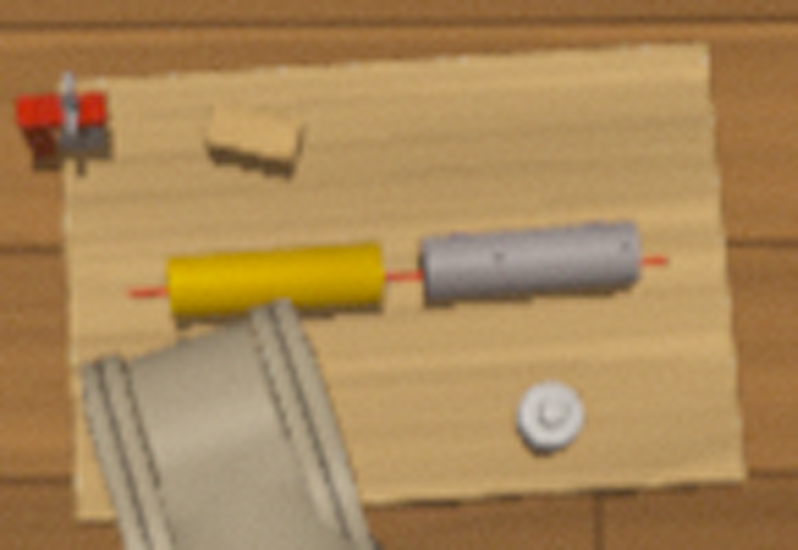

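View pics/s13c.png

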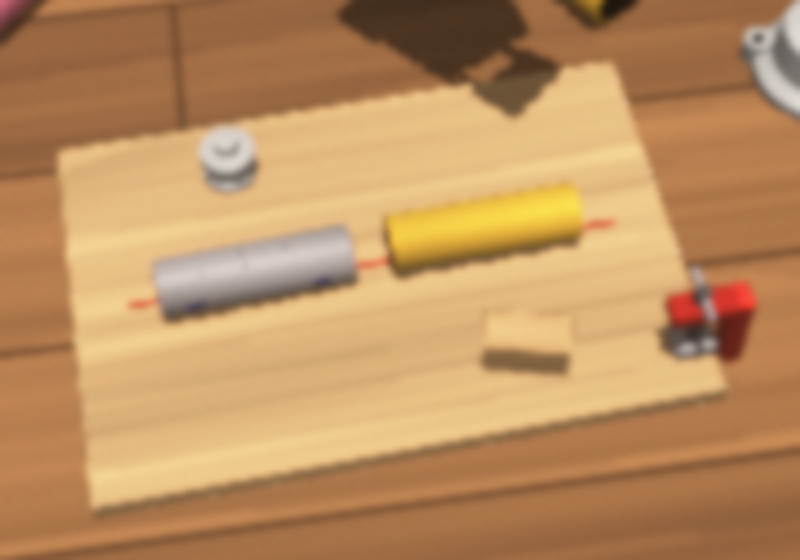

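```bash
python3 - <<'E'
from h import *
go(*(L0+.002*LN-.0855*LD),.11,-34)
E
```

```text
t 23.9 at [0.3764 0.1393 0.152 ] yawY 42.29 tilt [ 0.0052 -0.0098 -0.9999] F [-0.2 -0.5  0.1] w 0.087
shift [-0.2488  0.0214  0.0446] roll 1.3316
```

Request:
move_arm:
  series:
    - [-0.02,0.002,0,0.1]
    - [-0.04,0.004,0,0.2]
    - [-0.06,0.006,0,0.3]
    - [-0.08,0.008,0,0.4]
    - [-0.1,0.01,0,0.5]
    - [-0.12,0.012,0,0.6]
    - [-0.14,0.014,0,0.7]
    - [-0.16,0.015,0.01,0.8]
    - [-0.18,0.016,0.02,0.9]
    - [-0.2,0.018,0.03,1.0]
    - [-0.22,0.02,0.04,1.1]
    - [-0.24,0.021,0.044,1.2]
    - [-0.249,0.021,0.044,1.3]
    - [-0.249,0.021,0.044,1.33]
    - [-0.249,0.021,0.044,1.33]
    - [-0.249,0.021,0.044,1.33]

```text
time: 25.5
ee_pos: [0.561, -0.0304, 0.1068]
eef_rot: [0.882, 0.471, -0.0, -0.0]
ft_force: [0.0, -0.2, -0.5]
width: 0.0871
```

```bash
python3 - <<'E'
from h import *
go(*(L0+.002*LN-.0855*LD),.03,-34)
p,d=take('scene','s14')
cv2.imwrite('pics/s14c.png',cv2.resize(p[170:310,215:415,::-1],None,fx=4,fy=4,interpolation=cv2.INTER_CUBIC))
E
```

```text
t 25.5 at [ 0.561  -0.0304  0.1068] yawY -33.86 tilt [-1.e-04 -1.e-04 -1.e+00] F [ 0.  -0.2 -0.5] w 0.0871
shift [-0.001  -0.0007  0.0768] roll 0.0025
```

View pics/s14c.png

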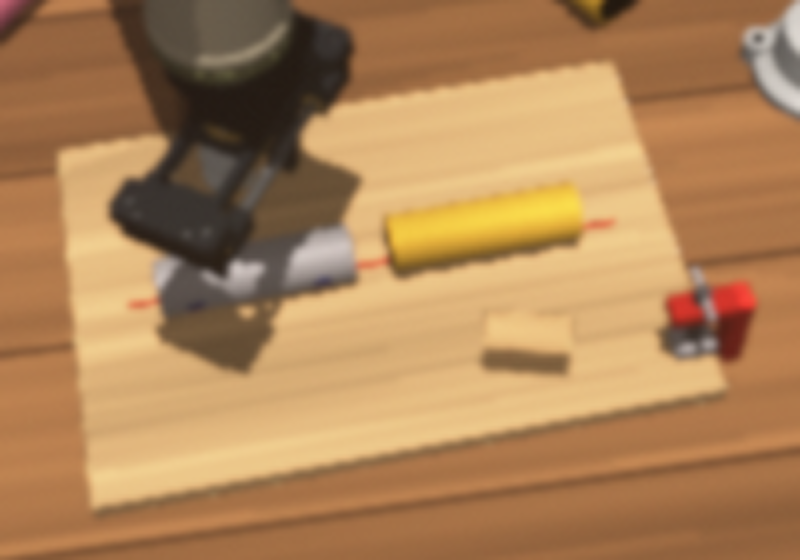

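Request:
move_arm:
  series:
    - [-0.001,-0.0007,0.015,0]
    - [-0.001,-0.0007,0.03,0]
    - [-0.001,-0.0007,0.042,0]
    - [-0.001,-0.0007,0.052,0]
    - [-0.001,-0.0007,0.06,0]
    - [-0.001,-0.0007,0.066,0]
    - [-0.001,-0.0007,0.072,0]
    - [-0.001,-0.0007,0.0765,0]
    - [-0.001,-0.0007,0.0765,0]
    - [-0.001,-0.0007,0.0765,0]

```text
time: 26.55
ee_pos: [0.5602, -0.0316, 0.0303]
eef_rot: [0.883, 0.469, -0.0, 0.0]
ft_force: [-0.6, -0.2, -0.2]
width: 0.087
```

```bash
python3 - <<'E'
from h import *
go(*(L0+.001*LN-.0855*LD),.03,-47.4)
E
```

```text
t 26.55 at [ 0.5602 -0.0316  0.0303] yawY -34.04 tilt [ 0.e+00 -2.e-04 -1.e+00] F [-0.6 -0.2 -0.2] w 0.087
shift [-0.0001 -0.0015  0.0003] roll 0.2331
```

Request:
move_arm:
  series:
    - [0,-0.0015,0,0.03]
    - [0,-0.0015,0,0.06]
    - [0,-0.0015,0,0.09]
    - [0,-0.0015,0,0.11]
    - [0,-0.0015,0,0.13]
    - [0,-0.0015,0,0.15]
    - [0,-0.0015,0,0.17]
    - [0,-0.0015,0,0.19]
    - [0,-0.0015,0,0.21]
    - [0,-0.0015,0,0.225]
    - [0,-0.0015,0,0.235]
    - [0,-0.0015,0,0.235]
    - [0,-0.0015,0,0.235]

```text
time: 27.85
ee_pos: [0.5587, -0.0307, 0.0301]
eef_rot: [0.932, 0.362, -0.0, 0.0]
ft_force: [0.2, -0.1, -0.5]
width: 0.0872
```

Request:
move_arm:
  series:
    - [0,0,0,-0.03]
    - [0,0,0,-0.07]
    - [0,0,0,-0.12]
    - [0,0,0,-0.17]
    - [0,0,-0.01,-0.2]
    - [0,0,-0.025,-0.2]
    - [0,0,-0.045,-0.2]
    - [0,0,-0.07,-0.2]
    - [0,0,-0.1,-0.2]
    - [-0.06,-0.06,-0.12,-0.2]
    - [-0.1,-0.1,-0.12,-0.2]
    - [-0.1,-0.1,-0.12,-0.2]
    - [-0.1,-0.1,-0.12,-0.2]

```text
time: 29.15
ee_pos: [0.4138, -0.0251, 0.1514]
eef_rot: [0.891, 0.453, -0.002, 0.004]
ft_force: [0.4, 0.5, -0.4]
width: 0.087
```

```bash
python3 - <<'E'
from h import *
p,d=take('scene','s15');ytube('scene','s15');tube('scene','s15',250,304,223,252)
cv2.imwrite('pics/s15c.png',cv2.resize(p[170:310,215:415,::-1],None,fx=4,fy=4,interpolation=cv2.INTER_CUBIC))
p,d=take('top','t15');ytube('top','t15');tube('top','t15',340,384,156,176)
cv2.imwrite('pics/t15c.png',cv2.resize(p[118:218,265:410,::-1],None,fx=5.5,fy=5.5,interpolation=cv2.INTER_CUBIC))
cv2.imwrite('pics/t15.png',p[:,:,::-1])
go(.5,.1,.1)
E
```

```text
yellow scene 658 a0(y=.082) -0.0015 slope -0.60 along 0.0117..0.1509 rms 0.0022
scene 729 across -0.0202 0.0235 mid 0.0017 along -0.1555 -0.0145 zmax 0.0649
  cyl a0 -0.0006 slope 0.44deg z0 0.0395  ymean -0.086 rms 0.0020
yellow top 437 a0(y=.082) -0.0005 slope -0.92 along 0.0111..0.1507 rms 0.0028
top 146 across -0.0211 0.0223 mid 0.0006 along -0.1551 -0.0165 zmax 0.0665
  cyl a0 0.0004 slope 0.81deg z0 0.0376  ymean -0.045 rms 0.0024
t 29.25 at [ 0.4176 -0.0253  0.1514] yawY -36.1 tilt [ 0.0022 -0.0041 -1.    ] F [0.6 0.2 0.1] w 0.0872
shift [ 0.1498 -0.0075  0.051 ] roll 0
```

View pics/t15c.png

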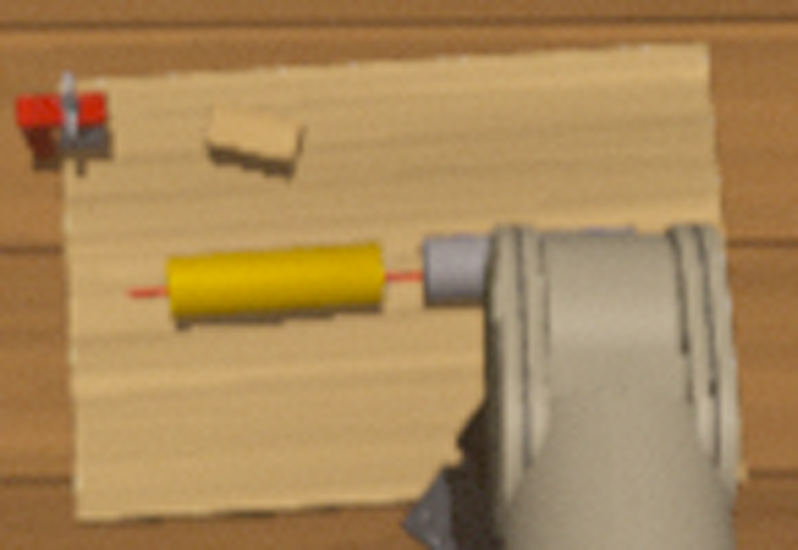

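View pics/s15c.png

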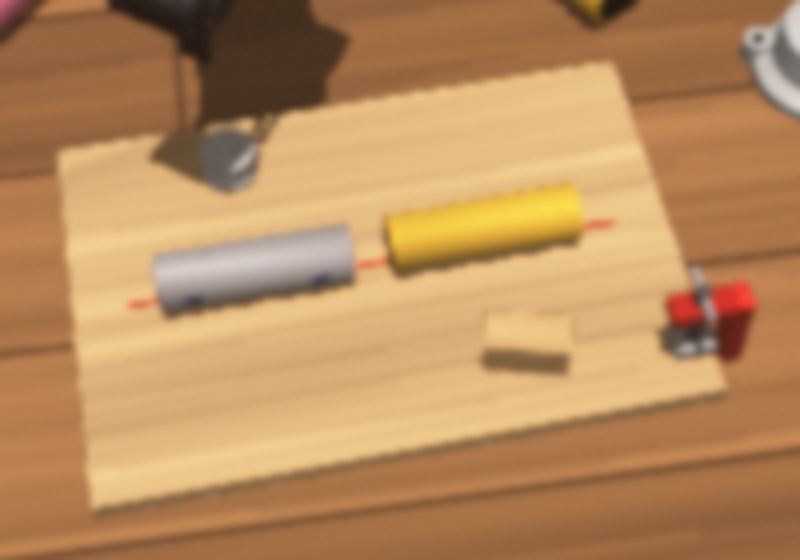

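Both tubes are on the line and at rest: steel (253,270) and yellow (485,228) in the scene crop. The pulley (228,160), offcut (527,342) and clamp look unmoved, and the arm is clear, so I'm handing in.

```bash
python3 - <<'E'
from h import *
r.close_job(); print(read_state()['time'])
E
```

```text
the job is handed in; nothing more can be done
the job is handed in; nothing more can be done
```

Both tubes now lie end to end along the red line, at rest, and I handed the job in at about 29 s. I rolled each one from behind at mid-height with the open fingers. The pushes did not straighten them, so I then turned each a few degrees by placing the fingers diagonally across it. That small turn slid the tube ends by up to about 4 mm, which is not pure rolling. No force reading went above about 1.5 N.

| Tube | Off the line, scene camera | Off the line, top camera | Angle to the line |
|---|---|---|---|
| Steel | -0.6 mm | +0.4 mm | about 0.4 to 0.8° |
| Yellow | -1.5 mm | -0.5 mm | about -0.6 to -0.9° |

- **Camera agreement:** the two cameras differ by about 1 mm, which is within their calibration. The arm hid most of the steel tube in the last top view, so that reading is the weaker one.
- **Everything else:** the pulley, offcut and clamp looked unmoved in the last pictures. I did not measure them again or check the items on the bench beside the board closely.

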